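Put the jar caddy away in the roll-top case

ROBOT

A 7-joint arm with a two-finger parallel gripper is mounted at the origin on the work surface. World frame = base frame: x ahead of the robot, y to its left, z up, the work surface at z = 0. Lengths are in m, angles in rad, forces in N, time in s.
With the tool pointing down it reaches from about 0.4 to 0.85 m from the base axis. Payload 10.4 kg.
Tool frame: the origin (TCP) lies midway between the tips of the shut fingers; the grasp point (between the pads) lies 19 mm behind it; z points along the fingers, y is the line along which they close (so a half turn about z gives the same grasp; the last joint's range is limited). The gripper opens to 87 mm and grips with 3 to 60 N. Pads are 19 mm wide; open, the fingers measure 117 mm over their backs; the gripper's body (75 mm by 190 mm) begins 51 mm behind the grasp point.
Start: joints at [-1.195, 0.332, -0.065, 1.46, 0.022, 1.35, -0.088], TCP at [0.243, 0.576, 0.223] pointing down, gripper open.
Joint ranges: [-2.6, 2.6], [-0.5, 2.12], [-1.47, 1.34], [0.16, 2.42], [-1.27, 4.41], [0.06, 2.06], [-2.6, 2.6]. Speed limits (rad/s): [2.22, 2.22, 2.79, 2.79, 3.14, 3.14, 3.14].

INTERFACE

Orientations are given as a unit quaternion [x, y, z, w].
In Python, from bench import sensors, eyes, order gives the robot as it stands.
- The arm moves only by the tool arm_command, never from a script. Its argument "steps" is a list of rows, each an object with "rot": the turn, a rotation vector about the world's x, y, z in degrees, a list of three; "slide": the shift along the world's x, y, z in m, a list of three; "grip": the opening, from 0 (shut) to 1 (fully open). A call has exactly 8 rows; each row shifts and turns the commanded pose from where the row before left it; what a row does not reach is not made up. A row lasts 1/8 s, in which the tool goes at most 62.5 mm and 10.7 degrees, less where a joint would pass 70% of its speed; a pose out of reach is approached as far as the arm can. A call with a gripper value outside its range is refused whole. The fingers move at their own pace and stop on an object; "newtons" is the grip in N (left out, the last holds). Time passes only in rows, so rows that do not move let the fingers close, or fill a call up. It gives the time, the measured TCP pose, the force, the opening and the grip force at its end, in the units of the state.
- sensors.read_state(): the state, without advancing time (a new reading comes with each control period).
- eyes.camera(name): name is "side" or "top" or "wrist"; returns a dict with "pixels" (400x640x3 uint8, red, green, blue), "intrinsics" (3x3 intrinsics, pixels), "k1" (the pictures are not rectified: a ray, as slopes to the right and down, at radius r is drawn at 1 + k1 r^2 times it, then the intrinsics apply), "pose" (4x4, takes a point from camera to world coordinates). Camera axes: x right, y down, z forward; pixel columns grow to the right and rows downward; lengths in m; the calibration is good to about 2 mm. A picture is of the moment at which its call begins. There is no depth.
- order.close_job(): hands the job in; it is judged then, once.
Trained networks look in a picture, given as the dict that the camera call returned (one of the last four; its "shot" number tells which), for a name from the list of things; names that differ only in an ending like _2 or _b are one class to them, and where a whole thing is asked for, a point or a joint stands for the part that bears it (a point fixed in the world has none). Each returns a list of dicts, best first, with "conf" (0 to 1); they miss things now and then, are a little off and sometimes report something else, mostly with a low value. They report only what shows in the picture. A call takes as long as a camera call.
- eyes.look_for(name, picture): "bbox" ([left, top, right, bottom] in pixels, round what is visible of it).
The state is a dict: "time": time; "joint_positions": joint angles; "joint_vel": joint speeds; "joint_torque": joint torques, N m; "ee_pos": TCP position; "eef_rot": TCP orientation; "ft_force": force on the tool from outside, world axes, zero at the start; "torque": the same for the moment, N m; "width": finger opening in m; "grip_force": force on a finger pad.
Only numpy, scipy, OpenCV 4.12 (cv2) and the standard library are available. Lean on these libraries where they do the work, as an engineer would, in place of code of your own. Each camera call takes 0.05 s, during which the arm holds its last target. There are 200 camera calls.

TASK

Put the honey-jar caddy away in the wooden roll-top case: roll the slatted cover right up, carry the caddy over by its top handle, set it down in the mouth of the case, knob end outward, as far in as the raised cover lets your hand go, and let go of it. Then slide it from its knob end straight in until it is up against the back rail, and roll the cover fully down. Keep the caddy level with both jars standing in it, set it down rather than dropping it, and leave everything else on the counter and in the case where it is.

Things in the scene. Friction and masses are not known exactly. Their poses are not given: they have to be found in the camera images.
- case: Fixed wooden roll-top case like a half barrel, 380 long (x) x 306 wide (y) x 225 high. Origin under its centre; +x from its open front (mouth) to its back, z up. Floor top at z = 20 mm, from x = -205 to +130, where a back rail stops things. Inside 270 wide between half-round cheeks 18 thick. A fixed hood covers all behind its front lip (x = -21, z = 220); the rolling cover closes the mouth.
- case_track (a point): Axis of the cover's round track: runs along the case's y, at case x = 0, z = 50 mm. Axes as the case. The cheeks are half discs of radius 175 about it, the hood's outer radius is 171.
- cover (a joint): The tambour cover of wooden slats, 8 thick, inside radius 151 mm about case_track: roll angle in rad, 0 = fully down (lower edge at the floor board), 1.3 = fully up under the hood, its lower edge then at case x = -67, z = 190. Stays where it is left; about 1 to 5 N at the knob to move it. Blocked by whatever sticks out past its inside radius.
- cover_knob (a point): Middle of the head of the cover's one wooden knob, mid-width near the lower edge: a block 24 wide (case y), 30 high, 24 long, on a 17 dia neck 16 long, sticking radially outward. 187 mm from the track axis, 28 mm off the slats. At roll angle q it is at case x = -187 cos(q + 0.035), z = 50 + 187 sin(q + 0.035) mm, y = 0.
- caddy_mid (a point): Centre of the loose plywood jar caddy, 60 mm above its underside; caddy axes: x from its knob end to its other end, z up. A box 180 long (x) x 88 wide x 45 high, walls 8, two wells, and a cross board in the middle rising to a handle 128 high. 0.55 to 0.9 kg with jars. Put away, its x runs along the case's x.
- caddy_handle (a point): Middle of the caddy's top handle bar, 115 mm above its underside: a flat bar 12 thick (caddy x), 76 wide (caddy y), 26 high, above a hand slot. Caddy axes. The jar lids end 40 mm below the bar's top.
- caddy_knob (a point): Middle of the head of the wooden knob on the caddy's front end wall, 113 mm from its centre toward -x, 30 mm above its underside: a block 20 wide (caddy y), 26 high, 22 long, on a 15 diameter neck 12 long. Caddy axes.
- jar_a_mid (a point): Middle of the loose amber honey jar in the well on the knob side: 64 diameter, 80 tall, standing on the 8 mm well floor, 44 mm from the caddy's centre, with about 4 mm of play.
- jar_b_mid (a point): Middle of the same kind of jar in the other well.
- tin: Small steel tin, 44 diameter, 60 tall, standing inside the case in the corner by the +y cheek near the back. Bystander; origin under its centre.
- squeeze: Clear squeeze bottle with a yellow cap, 60 diameter, 150 tall. Bystander; origin under its centre.
- big_jar: Amber jar with a brass lid, 80 diameter, 105 tall. Bystander; origin under its centre.
- comb_tub: Round flat black comb-honey tub, 110 diameter, 42 tall. Bystander; origin under its centre.
- gate: Yellow plastic honey gate (tap) standing on its flange, about 70 x 80, 60 tall. Bystander; origin under its centre.
- trays: Stack of aluminium trays 135 x 100, 58 tall. Bystander; origin under its centre.

How it is judged:
By the outcome, as a careful person would: the job done as asked, in the order asked, and still so for the second after the job is handed in, with the robot touching nothing.
It also fails if it takes over 72 s, if anything falls off the work surface, if the arm or the gripper's body presses on something with over 40 N, if the wrist force passes 120 N, or if a joint passes its speed limit or range.

## Working session

There is one attempt and no reset: what is moved stays moved. The work goes in short steps, Python scripts to look and compute and a tool call to move; the robot and the scene stay as the last step left them, time stands still between calls to the robot, and variables do not carry over. Pictures are saved under pics/ and viewed, at most 10 in all, crops included, and the job is handed in when it is done.

Besides the shell and the picture viewer there is one more tool, called after ">>>" by a JSON object that holds its "op" and its "data", one argument or row to a line. arm_command: Moves the arm, as the interface text tells. Its arguments: {"type":"object","properties":{"steps":{"type":"array","items":{"type":"object","properties":{"rot":{"type":"array","items":{"type":"number"}},"slide":{"type":"array","items":{"type":"number"}},"grip":{"type":"number"}}}},"newtons":{"type":"number"}},"required":["steps"]}

```bash
mkdir -p pics; ls; cat > h.py <<'E'
import numpy as np,cv2
from bench import sensors,eyes,order
def proj(p,P):
    T=np.linalg.inv(p["pose"]);q=np.atleast_2d(P)@T[:3,:3].T+T[:3,3]
    s=q[:,:2]/q[:,2:];s=s*(1+p["k1"]*(s**2).sum(1,keepdims=True));K=np.array(p["intrinsics"])
    return s@np.diag([K[0,0],K[1,1]])+K[:2,2]
def ray(p,uv):
    K=np.array(p["intrinsics"]);d=(np.array(uv,float)-K[:2,2])/[K[0,0],K[1,1]];s=d.copy()
    for _ in range(20): s=d/(1+p["k1"]*(s@s))
    T=np.array(p["pose"]);return T[:3,3],T[:3,:3]@np.r_[s,1]
def atz(p,uv,z):
    o,d=ray(p,uv);return o+d*(z-o[2])/d[2]
def save(p,n,crop=None,sc=1):
    im=p["pixels"][:,:,::-1]
    if crop: im=im[crop[1]:crop[3],crop[0]:crop[2]]
    cv2.imwrite("pics/"+n,cv2.resize(im,None,fx=sc,fy=sc))
E
python3 - <<'E'
from h import *
np.set_printoptions(precision=3,suppress=True)
for n in ("top","side"):
    p=eyes.camera(n);save(p,n+"0.png",None,1.25);print(n,np.array(p["pose"]),p["k1"],p["intrinsics"])
    for k in "case cover cover_knob caddy_mid caddy_handle caddy_knob jar_a_mid tin squeeze big_jar comb_tub gate trays".split():
        print(k,[(np.round(r["bbox"]).astype(int).tolist(),round(r["conf"],2)) for r in eyes.look_for(k,p)[:2]])
s=sensors.read_state();print(s["ee_pos"],s["eef_rot"],s["time"],s["width"])
E
```

```text
pics
top [[-0.004 -0.977  0.213  0.265]
 [-1.     0.005  0.004 -0.106]
 [-0.005 -0.213 -0.977  1.331]
 [ 0.     0.     0.     1.   ]] -0.01194321390652187 [[400.929   0.    317.97 ]
 [  0.    400.929 196.482]
 [  0.      0.      1.   ]]
case [([156, 120, 279, 236], 0.91)]
cover [([429, 174, 461, 204], 0.73), ([204, 129, 270, 215], 0.68)]
cover_knob [([208, 129, 271, 217], 0.82)]
caddy_mid [([340, 200, 409, 240], 0.69), ([285, 237, 311, 269], 0.26)]
caddy_handle [([342, 199, 410, 236], 0.81)]
caddy_knob [([345, 203, 410, 237], 0.6)]
jar_a_mid [([379, 203, 394, 223], 0.66)]
tin []
squeeze [([291, 130, 318, 156], 0.85)]
big_jar [([429, 175, 460, 202], 0.72)]
comb_tub [([412, 231, 446, 268], 0.61), ([345, 202, 408, 240], 0.51)]
gate [([285, 234, 310, 266], 0.58)]
trays [([375, 124, 412, 171], 0.77)]
side [[ 0.074  0.943 -0.325  0.885]
 [ 0.997 -0.069  0.026 -0.13 ]
 [ 0.002 -0.326 -0.945  1.133]
 [ 0.     0.     0.     1.   ]] 0.009277376471061048 [[382.97    0.    312.843]
 [  0.    382.97  196.711]
 [  0.      0.      1.   ]]
case []
cover [([366, 151, 454, 263], 0.61)]
cover_knob [([365, 150, 456, 260], 0.78)]
caddy_mid [([210, 172, 285, 216], 0.73), ([322, 252, 346, 277], 0.37)]
caddy_handle [([212, 165, 285, 214], 0.95)]
caddy_knob [([319, 138, 345, 170], 0.36)]
jar_a_mid [([225, 179, 247, 203], 0.87)]
tin []
squeeze [([322, 251, 346, 279], 0.95), ([155, 210, 190, 246], 0.17)]
big_jar [([156, 209, 191, 243], 0.95)]
comb_tub [([212, 166, 285, 214], 0.73), ([182, 148, 217, 183], 0.56)]
gate [([317, 140, 344, 172], 0.94), ([256, 171, 278, 199], 0.63)]
trays []
[0.243 0.576 0.223] [0.198 0.98  0.    0.   ] 1.4 0.08679171574478799
```

View pics/top0.png

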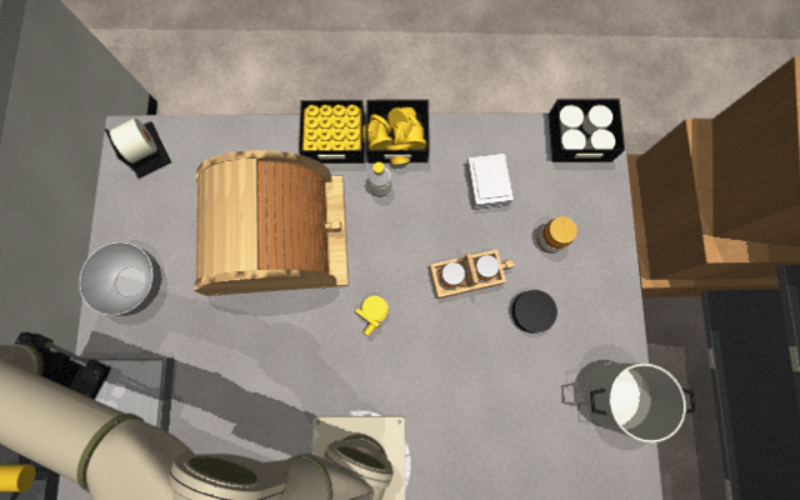

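View pics/side0.png

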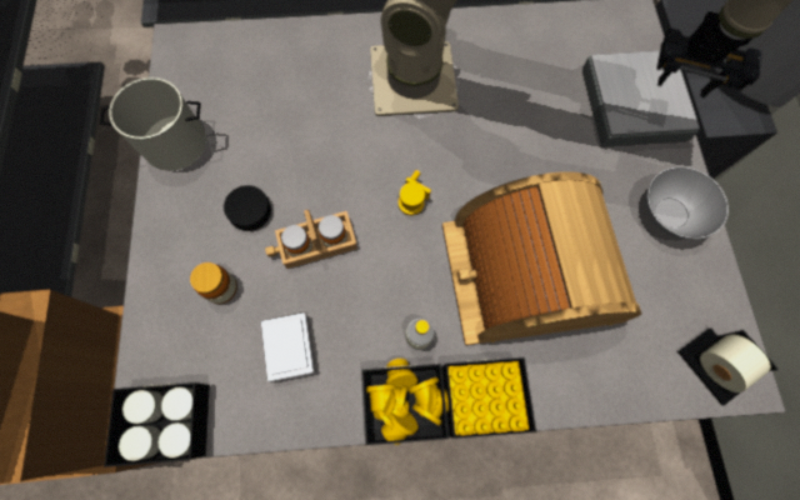

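Both views show the case at left (top view), with its mouth facing −y and the knob at about (333,225). The caddy is at (470,272) with its knob toward −y. I'll zoom in for accurate pixels.

```bash
python3 - <<'E'
from h import *
for n,c in (("top",(150,112,420,247)),("side",(205,130,515,280))):
    p=eyes.camera(n); im=p["pixels"][c[1]:c[3],c[0]:c[2],::-1]
    s=800/(c[2]-c[0]); im=cv2.resize(im,(800,int(s*(c[3]-c[1]))),interpolation=cv2.INTER_CUBIC)
    cv2.imwrite(f"pics/{n}z.png",im); print(n,s)
E
```

```text
top 2.962962962962963
side 2.5806451612903225
```

View pics/topz.png

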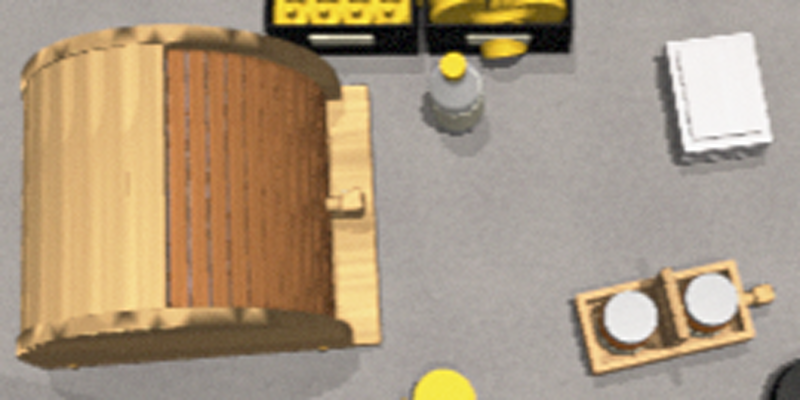

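View pics/sidez.png

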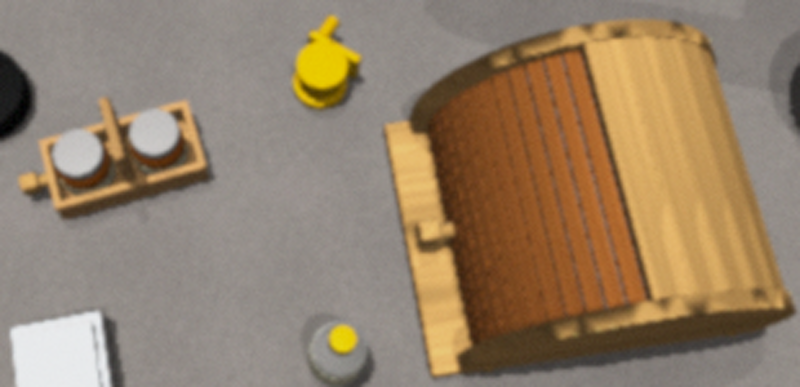

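```bash
python3 - <<'E'
from h import *
from scipy.optimize import least_squares
np.set_printoptions(precision=4,suppress=True)
P={n:eyes.camera(n) for n in ("top","side")}
C={"top":(150,112,800/270),"side":(205,130,800/310)}
def px(n,z): a=C[n]; return np.array(z,float)/a[2]+a[:2]
case=[[-205,135,20],[-205,-135,20],[-187,0,56.5],[-21,135,220],[-21,-135,220]]
cz={"top":[(380,343),(370,86),(352,203),(168,306),(166,45)],"side":[(386,127),(433,374),(428,234),(585,46),(648,300)]}
cad=[[-90,44,45],[-90,-44,45],[90,44,45],[90,-44,45],[-113,0,30]]
dz={"top":[(753,338),(735,262),(594,375),(575,295),(763,295)],"side":[(41,142),(62,213),(190,102),(208,175),(33,183)]}
def f(v,M,Z):
    c,s=np.cos(v[2]),np.sin(v[2]);W=(np.array(M)/1e3)@np.array([[c,s,0],[-s,c,0],[0,0,1]])+[v[0],v[1],0]
    return np.concatenate([(proj(P[n],W)-px(n,Z[n])) for n in P]).ravel()
for M,Z,g in((case,cz,[.5,.3,1.57]),(cad,dz,[.5,-.3,1.6])):
    r=least_squares(f,g,args=(M,Z),loss="soft_l1");print(r.x,np.degrees(r.x[2]));print(f(r.x,M,Z).reshape(2,-1,2))
for k,z in(("squeeze",.075),("gate",.03),("comb_tub",.03),("big_jar",.05),("trays",.03)):
  for n in P:
    for b in eyes.look_for(k,P[n])[:1]:
        b=b["bbox"];print(k,n,atz(P[n],((b[0]+b[2])/2,(b[1]+b[3])/2),z))
E
```

```text
[0.5881 0.2454 1.6303] 93.40844372677205
[[[-0.4755 -5.69  ]
  [-0.3712  3.6339]
  [ 0.6395 -0.3801]
  [-1.5182  0.1888]
  [-1.0929 -1.5952]]

 [[-0.2921  3.4315]
  [-2.7654 -5.7158]
  [-1.3712 -0.4365]
  [-0.7314 -1.1592]
  [ 0.9557  0.5836]]]
[ 0.4741 -0.2801  1.7797] 101.96854550296112
[[[-0.4006 -0.9233]
  [-1.1871 -1.3094]
  [-0.9963 -1.6208]
  [-0.727  -0.9764]
  [-1.3567 -0.1803]]

 [[-0.5686 -0.985 ]
  [-2.6607 -1.86  ]
  [-0.8679 -0.6714]
  [-0.5199 -3.0806]
  [-0.8533 -0.1068]]]
squeeze top [ 0.7219 -0.0569  0.075 ]
squeeze side [ 0.7231 -0.0515  0.075 ]
gate top [ 0.364  -0.0316  0.03  ]
gate side [ 0.3798 -0.0247  0.03  ]
comb_tub top [ 0.3715 -0.4577  0.03  ]
comb_tub side [ 0.3759 -0.4499  0.03  ]
big_jar top [ 0.5707 -0.523   0.05  ]
trays top [ 0.7243 -0.3639  0.03  ]
trays side [ 0.7302 -0.3551  0.03  ]
```

The zoomed views show the board's front corners and the cover knob clearly. The residuals say the board spans the full 306 mm, so I'll refit with that.

```bash
python3 - <<'E'
from h import *
from scipy.optimize import least_squares
np.set_printoptions(precision=4,suppress=True)
P={n:eyes.camera(n) for n in ("top","side")}
C={"top":(150,112,800/270),"side":(205,130,800/310)}
def px(n,z): a=C[n]; return (np.array(z,float)+.5)/a[2]-.5+a[:2]
case=[[-205,153,20],[-205,-153,20],[-187,0,56.5],[-21,135,220],[-21,-135,220]]
cz={"top":[(380,343),(370,86),(352,203),(168,306),(166,45)],"side":[(386,127),(433,374),(428,234),(585,46),(648,300)]}
cad=[[-90,44,45],[-90,-44,45],[90,44,45],[90,-44,45],[-113,0,30]]
dz={"top":[(753,338),(735,262),(594,375),(575,295),(763,295)],"side":[(41,142),(62,213),(190,102),(208,175),(33,183)]}
def f(v,M,Z):
    c,s=np.cos(v[2]),np.sin(v[2]);W=(np.array(M)/1e3)@np.array([[c,s,0],[-s,c,0],[0,0,1]])+[v[0],v[1],0]
    return np.concatenate([(proj(P[n],W)-px(n,Z[n])) for n in P]).ravel()
for M,Z,g in((case,cz,[.5,.3,1.57]),(cad,dz,[.5,-.3,1.6])):
    r=least_squares(f,g,args=(M,Z),loss="soft_l1");print(r.x,np.degrees(r.x[2]));print(f(r.x,M,Z).reshape(2,-1,2))
    if M is case: v=r.x; v0=v
c,s=np.cos(v0[2]),np.sin(v0[2])
ys=np.array([s,-c,0])  # tilt axis: case -y
for q,th in [(0,50)]+[(1.3*i/16,50-40*i/16) for i in range(17)]:
    g=np.array([v0[0],v0[1],0])+[c*-.187*np.cos(q+.035),s*-.187*np.cos(q+.035),.05+.187*np.sin(q+.035)]
    t=np.radians(th);d=np.array([c*np.sin(t),s*np.sin(t),-np.cos(t)])
    print(round(q,3),th,g,"TCP",g+.019*d,"dir",d)
E
```

```text
[0.5878 0.2459 1.6296] 93.3711246548205
[[[-0.0858  0.1558]
  [-0.3526 -0.8645]
  [ 0.8289  0.057 ]
  [-1.3878  0.61  ]
  [-0.8934 -1.1858]]

 [[-0.7877 -1.7061]
  [-1.2099  0.719 ]
  [-0.9235 -0.2593]
  [-0.2344 -0.9535]
  [ 1.3968  0.7791]]]
[ 0.4741 -0.2801  1.7802] 101.9974775834948
[[[-0.0711 -0.6196]
  [-0.8706 -1.0021]
  [-0.6596 -1.2898]
  [-0.4037 -0.6426]
  [-1.0346  0.1222]]

 [[-0.2621 -0.6512]
  [-2.3394 -1.5288]
  [-0.5674 -0.3645]
  [-0.2052 -2.7775]
  [-0.5389  0.229 ]]]
0 50 [0.5988 0.0594 0.0565] TCP [0.598  0.0739 0.0443] dir [-0.045   0.7647 -0.6428]
0.0 50.0 [0.5988 0.0594 0.0565] TCP [0.598  0.0739 0.0443] dir [-0.045   0.7647 -0.6428]
0.081 47.5 [0.5988 0.0605 0.0717] TCP [0.5979 0.0745 0.0589] dir [-0.0434  0.736  -0.6756]
0.163 45.0 [0.5986 0.0629 0.0867] TCP [0.5978 0.0763 0.0733] dir [-0.0416  0.7059 -0.7071]
0.244 42.5 [0.5984 0.0664 0.1015] TCP [0.5977 0.0793 0.0874] dir [-0.0397  0.6744 -0.7373]
0.325 40.0 [0.5981 0.0712 0.1159] TCP [0.5974 0.0834 0.1013] dir [-0.0378  0.6417 -0.766 ]
0.406 37.5 [0.5978 0.0771 0.1299] TCP [0.5971 0.0887 0.1148] dir [-0.0
[... 318 characters left out ...]
 0.1797] TCP [0.5952 0.1202 0.1628] dir [-0.0272  0.4609 -0.887 ]
0.812 25.0 [0.5951 0.1224 0.1902] TCP [0.5946 0.1304 0.173 ] dir [-0.0249  0.4219 -0.9063]
0.894 22.5 [0.5944 0.1341 0.1998] TCP [0.594  0.1414 0.1822] dir [-0.0225  0.382  -0.9239]
0.975 20.0 [0.5937 0.1466 0.2084] TCP [0.5933 0.1531 0.1905] dir [-0.0201  0.3414 -0.9397]
1.056 17.5 [0.5929 0.1598 0.2159] TCP [0.5926 0.1655 0.1978] dir [-0.0177  0.3002 -0.9537]
1.137 15.0 [0.5921 0.1735 0.2224] TCP [0.5918 0.1784 0.204 ] dir [-0.0152  0.2584 -0.9659]
1.219 12.5 [0.5913 0.1877 0.2277] TCP [0.591  0.1918 0.2091] dir [-0.0127  0.2161 -0.9763]
1.3 10.0 [0.5904 0.2023 0.2318] TCP [0.5902 0.2056 0.2131] dir [-0.0102  0.1733 -0.9848]
```

>>> {"op": "arm_command", "data": {
  "steps": [
    {"slide": [0,0,0.06],"rot": [0,0,0],"grip": 0.7},
    {"slide": [0.01,-0.03,0.05],"rot": [0,0,-6],"grip": 0.7},
    {"slide": [0.03,-0.05,0.02],"rot": [0,0,-8],"grip": 0.7},
    {"slide": [0.03,-0.05,0],"rot": [0,0,-8],"grip": 0.7},
    {"slide": [0.03,-0.05,0],"rot": [0,0,-8],"grip": 0.7},
    {"slide": [0.03,-0.05,0],"rot": [0,0,-8],"grip": 0.7},
    {"slide": [0.03,-0.05,0],"rot": [0,0,-8],"grip": 0.7},
    {"slide": [0.03,-0.05,0],"rot": [0,0,-8],"grip": 0.7}
  ]
}}

```text
time: 3.2
ee_pos: [0.4334, 0.2442, 0.3528]
eef_rot: [0.623, 0.782, 0.0, -0.0]
ft_force: [-0.0, 1.1, 0.4]
width: 0.061
grip_force: 0.0
```

>>> {"op": "arm_command", "data": {
  "steps": [
    {"slide": [0.03,-0.05,0],"rot": [0,0,-4.8],"grip": 0.7},
    {"slide": [0.03,-0.05,0],"rot": [0,0,-4.8],"grip": 0.7},
    {"slide": [0.03,-0.05,0],"rot": [8.3,0.5,0],"grip": 0.7},
    {"slide": [0.03,-0.05,0],"rot": [8.3,0.5,0],"grip": 0.7},
    {"slide": [0.025,-0.05,-0.01],"rot": [8.3,0.5,0],"grip": 0.7},
    {"slide": [0.023,-0.045,-0.03],"rot": [8.3,0.5,0],"grip": 0.7},
    {"slide": [0,-0.01,-0.05],"rot": [8.3,0.5,0],"grip": 0.7},
    {"slide": [0,0,-0.05],"rot": [8.3,0.5,0],"grip": 0.7}
  ]
}}

```text
time: 4.2
ee_pos: [0.601, -0.061, 0.2112]
eef_rot: [0.621, 0.659, 0.291, -0.307]
ft_force: [0.6, 1.7, -0.1]
width: 0.0608
grip_force: 0.0
```

>>> {"op": "arm_command", "data": {
  "steps": [
    {"slide": [0,0.01,-0.04],"rot": [0,0,0],"grip": 0.7},
    {"slide": [0,0.02,-0.04],"rot": [0,0,0],"grip": 0.7},
    {"slide": [0,0.03,-0.03],"rot": [0,0,0],"grip": 0.7},
    {"slide": [0,0,0],"rot": [0,0,0],"grip": 0.7},
    {"slide": [0,0,0],"rot": [0,0,0],"grip": 0.7},
    {"slide": [0,0,0],"rot": [0,0,0],"grip": 0.7},
    {"slide": [0,0,0],"rot": [0,0,0],"grip": 0.7},
    {"slide": [0,0,0],"rot": [0,0,0],"grip": 0.7}
  ]
}}

```text
time: 5.2
ee_pos: [0.6009, 0.0005, 0.1029]
eef_rot: [0.621, 0.661, 0.29, -0.306]
ft_force: [-0.0, -0.1, -0.4]
width: 0.0615
grip_force: 0.0
```

```bash
python3 - <<'E'
from h import *
from scipy.spatial.transform import Rotation as R
np.set_printoptions(precision=4,suppress=True)
s=sensors.read_state();print(s["ee_pos"],R.from_quat(s["eef_rot"]).as_matrix(),s["joint_positions"])
p=eyes.camera("wrist");save(p,"w1.png");print(proj(p,[[.5988,.0594,.0565],[.598,.0739,.0443]]),eyes.look_for("cover_knob",p)[:2])
E
```

```text
[0.6009 0.0005 0.1029] [[-0.0407  0.9982 -0.0452]
 [ 0.6432  0.0608  0.7633]
 [ 0.7646  0.002  -0.6445]] [-0.0256  0.7121  0.515   1.5622 -1.0419  1.6019  0.8686]
[[317.3368 209.7256]
 [317.2451 202.3049]] [{'bbox': [101.3, 2.3, 530.6, 226.0], 'conf': 0.64}]
```

View pics/w1.png

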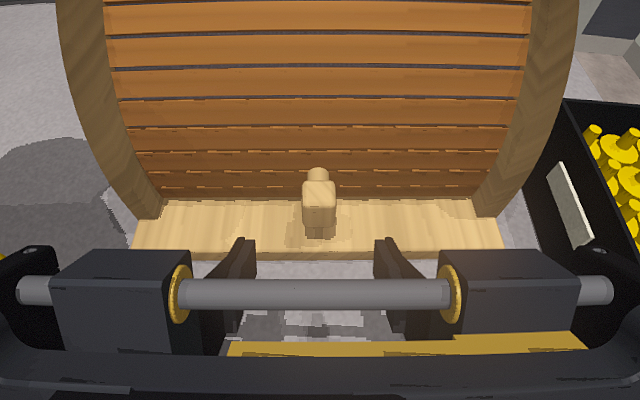

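The wrist view shows the cover knob's head centred at about (318,208). My estimate projects to (317,210), so the fit holds. I'll move in and grip.

>>> {"op": "arm_command", "data": {
  "newtons": 15,
  "steps": [
    {"slide": [-0.001,0.019,-0.015],"rot": [0,0,0],"grip": 0.7},
    {"slide": [-0.001,0.019,-0.015],"rot": [0,0,0],"grip": 0.7},
    {"slide": [-0.001,0.019,-0.015],"rot": [0,0,0],"grip": 0.7},
    {"slide": [0,0.016,-0.013],"rot": [0,0,0],"grip": 0.7},
    {"slide": [0,0,0],"rot": [0,0,0],"grip": 0.5},
    {"slide": [0,0,0],"rot": [0,0,0],"grip": 0},
    {"slide": [0,0,0],"rot": [0,0,0],"grip": 0},
    {"slide": [0,0,0],"rot": [0,0,0],"grip": 0}
  ]
}}

```text
time: 6.3
ee_pos: [0.598, 0.0733, 0.0449]
eef_rot: [0.621, 0.661, 0.29, -0.306]
ft_force: [0.6, 0.0, 0.3]
width: 0.0288
grip_force: 0.0
```

>>> {"op": "arm_command", "data": {
  "newtons": 15,
  "steps": [
    {"slide": [0,0,0],"rot": [0,0,0],"grip": 0},
    {"slide": [0,0,0],"rot": [0,0,0],"grip": 0},
    {"slide": [0,0.001,0.0146],"rot": [-2.5,-0.15,0],"grip": 0},
    {"slide": [0,0.002,0.0144],"rot": [-2.5,-0.15,0],"grip": 0},
    {"slide": [0,0.003,0.0141],"rot": [-2.5,-0.15,0],"grip": 0},
    {"slide": [0,0.0041,0.0139],"rot": [-2.5,-0.15,0],"grip": 0},
    {"slide": [0,0,0],"rot": [0,0,0],"grip": 0},
    {"slide": [0,0,0],"rot": [0,0,0],"grip": 0}
  ]
}}

```text
time: 7.3
ee_pos: [0.5987, 0.083, 0.1022]
eef_rot: [0.644, 0.685, 0.235, -0.247]
ft_force: [4.1, -4.1, 3.2]
width: 0.0239
grip_force: 15.0
```

>>> {"op": "arm_command", "data": {
  "steps": [
    {"slide": [-0.0003,0.0053,0.0135],"rot": [-2.5,-0.15,0],"grip": 0},
    {"slide": [-0.0004,0.0063,0.013],"rot": [-2.5,-0.15,0],"grip": 0},
    {"slide": [-0.0004,0.0074,0.0123],"rot": [-2.5,-0.15,0],"grip": 0},
    {"slide": [-0.0005,0.0084,0.0118],"rot": [-2.5,-0.15,0],"grip": 0},
    {"slide": [-0.0006,0.0094,0.0109],"rot": [-2.5,-0.15,0],"grip": 0},
    {"slide": [-0.0006,0.0102,0.0102],"rot": [-2.5,-0.15,0],"grip": 0},
    {"slide": [-0.0006,0.011,0.0092],"rot": [-2.5,-0.15,0],"grip": 0},
    {"slide": [-0.0007,0.0117,0.0083],"rot": [-2.5,-0.15,0],"grip": 0}
  ]
}}

```text
time: 8.3
ee_pos: [0.5939, 0.1517, 0.191]
eef_rot: [0.676, 0.717, 0.117, -0.124]
ft_force: [-0.2, -5.1, 1.3]
width: 0.0239
grip_force: 15.0
```

>>> {"op": "arm_command", "data": {
  "steps": [
    {"slide": [-0.0007,0.0124,0.0073],"rot": [-2.5,-0.15,0],"grip": 0},
    {"slide": [-0.0008,0.0129,0.0062],"rot": [-2.5,-0.15,0],"grip": 0},
    {"slide": [-0.0008,0.0134,0.0051],"rot": [-2.5,-0.15,0],"grip": 0},
    {"slide": [-0.0008,0.0138,0.004],"rot": [-2.5,-0.15,0],"grip": 0},
    {"slide": [0,0.003,0.0005],"rot": [0,0,0],"grip": 0},
    {"slide": [0,0.002,0],"rot": [0,0,0],"grip": 0},
    {"slide": [0,0,0],"rot": [0,0,0],"grip": 0},
    {"slide": [0,0,0],"rot": [0,0,0],"grip": 0}
  ]
}}

```text
time: 9.3
ee_pos: [0.59, 0.2075, 0.2141]
eef_rot: [0.683, 0.725, 0.057, -0.062]
ft_force: [-7.9, -13.1, 12.2]
width: 0.0241
grip_force: 15.1
```

>>> {"op": "arm_command", "data": {
  "steps": [
    {"slide": [0,-0.001,0],"rot": [0,0,0],"grip": 0},
    {"slide": [0,0,0],"rot": [0,0,0],"grip": 0.5},
    {"slide": [0,0,0],"rot": [0,0,0],"grip": 0.7},
    {"slide": [0,0,0],"rot": [0,0,0],"grip": 0.7},
    {"slide": [0,-0.005,0.03],"rot": [0,0,0],"grip": 0.7},
    {"slide": [0,-0.01,0.05],"rot": [0,0,0],"grip": 0.8},
    {"slide": [-0.01,-0.04,0.04],"rot": [0,0,0],"grip": 0.8},
    {"slide": [-0.01,-0.06,0],"rot": [0,0,0],"grip": 0.8}
  ]
}}

```text
time: 10.3
ee_pos: [0.5713, 0.0958, 0.3368]
eef_rot: [0.681, 0.727, 0.061, -0.061]
ft_force: [0.7, -1.4, -0.7]
width: 0.0691
grip_force: 0.0
```

```bash
python3 - <<'E'
from h import *
np.set_printoptions(precision=4,suppress=True)
s=sensors.read_state();print(s["joint_positions"])
for n in("top","side"):
    p=eyes.camera(n);v=(.5878,.2459,1.6296);c,sn=np.cos(v[2]),np.sin(v[2])
    pts=[]
    for q in(1.2,1.25,1.3):
        x=-.187*np.cos(q+.035);pts.append([v[0]+c*x,v[1]+sn*x,.05+.187*np.sin(q+.035)])
    print(n,proj(p,pts)); 
    if n=="side": cv2.imwrite("pics/s2.png",cv2.resize(p["pixels"][100:300,200:520,::-1],None,fx=2.5,fy=2.5))
E
```

```text
[-0.7476  0.2095  0.73    1.4482 -0.3118  1.5394  0.0478]
top [[218.3651 167.9764]
 [215.014  167.8869]
 [211.6421 167.8444]]
side [[428.5473 195.5083]
 [432.3637 194.6888]
 [436.1956 193.9186]]
```

View pics/s2.png

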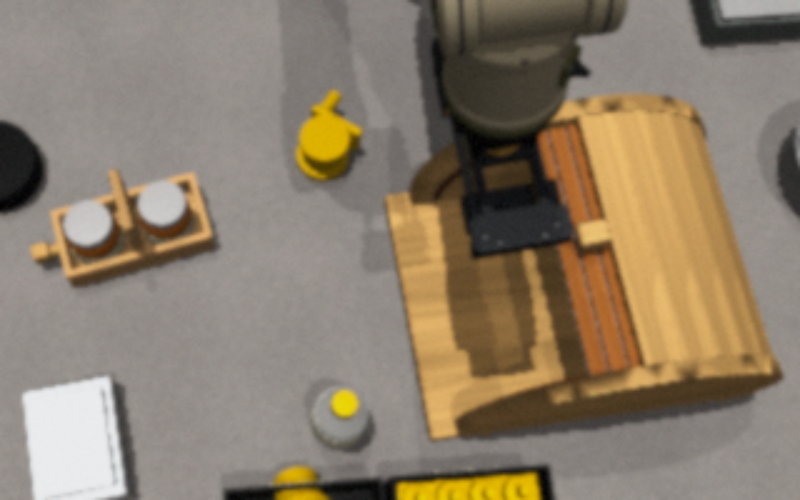

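The cover knob shows at about (595,233) in this crop, right against the hood lip and matching the prediction for 1.3 rad, so the cover is fully up. The caddy hasn't moved. Going to it now.

>>> {"op": "arm_command", "data": {
  "steps": [
    {"slide": [-0.01,-0.05,0.01],"rot": [-9.8,-0.6,0],"grip": 0.6},
    {"slide": [-0.01,-0.05,0],"rot": [0,0,-10.2],"grip": 0.6},
    {"slide": [-0.015,-0.05,0],"rot": [0,0,-10.2],"grip": 0.6},
    {"slide": [-0.015,-0.05,0],"rot": [0,0,-10.2],"grip": 0.6},
    {"slide": [-0.015,-0.05,-0.01],"rot": [0,0,-10.2],"grip": 0.6},
    {"slide": [-0.015,-0.05,-0.02],"rot": [0,0,-10.2],"grip": 0.6},
    {"slide": [-0.01,-0.05,-0.03],"rot": [0,0,-10.2],"grip": 0.6},
    {"slide": [-0.007,-0.026,-0.04],"rot": [0,0,-10.2],"grip": 0.6}
  ]
}}

```text
time: 11.4
ee_pos: [0.4728, -0.2833, 0.2436]
eef_rot: [0.982, 0.188, 0.001, 0.001]
ft_force: [0.5, 1.2, 0.1]
width: 0.0522
grip_force: 0.0
```

>>> {"op": "arm_command", "data": {
  "steps": [
    {"slide": [0,0,-0.01],"rot": [0,0,-10],"grip": 0.6},
    {"slide": [0,0,0],"rot": [0,0,0],"grip": 0.6},
    {"slide": [0,0,0],"rot": [0,0,0],"grip": 0.6},
    {"slide": [0,0,0],"rot": [0,0,0],"grip": 0.6},
    {"slide": [0,0,0],"rot": [0,0,0],"grip": 0.6},
    {"slide": [0,0,0],"rot": [0,0,0],"grip": 0.6},
    {"slide": [0,0,0],"rot": [0,0,0],"grip": 0.6},
    {"slide": [0,0,0],"rot": [0,0,0],"grip": 0.6}
  ]
}}

```text
time: 12.4
ee_pos: [0.4735, -0.2807, 0.2339]
eef_rot: [0.994, 0.106, 0.0, 0.0]
ft_force: [-0.3, -0.1, 0.1]
width: 0.0524
grip_force: 0.0
```

```bash
python3 - <<'E'
from h import *
from scipy.spatial.transform import Rotation as R
np.set_printoptions(precision=4,suppress=True)
s=sensors.read_state();print(s["ee_pos"],R.from_quat(s["eef_rot"]).as_matrix(),s["joint_positions"])
p=eyes.camera("wrist");save(p,"w2.png");a=1.7802;x=np.array([np.cos(a),np.sin(a),0]);y=np.array([-x[1],x[0],0]);o=np.array([.4741,-.2801,0])
print(proj(p,[o+y*.038+[0,0,.128],o-y*.038+[0,0,.128],o-x*.113+[0,0,.03],o-x*.09+y*.044+[0,0,.045],o-x*.09-y*.044+[0,0,.045],o+x*.09-y*.044+[0,0,.045]]))
E
```

```text
[ 0.4735 -0.2807  0.2339] [[ 0.9776  0.2105  0.0001]
 [ 0.2105 -0.9776 -0.0001]
 [ 0.      0.0001 -1.    ]] [-0.4785  0.2587  1.1044  1.6882 -0.2368  1.3412 -0.6917]
[[314.5966 242.003 ]
 [315.0317 151.9387]
 [418.1183 174.7065]
 [397.5572 217.2112]
 [403.6111 135.1051]
 [226.329  134.3169]]
```

View pics/w2.png

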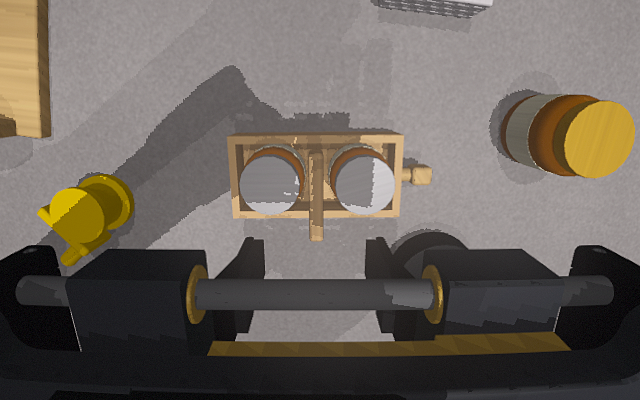

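The wrist view shows the handle bar at (317, 151–240) and the caddy knob at (421,175). Both are within 3 px of prediction, and the jars are standing. Descending to grip.

>>> {"op": "arm_command", "data": {
  "newtons": 30,
  "steps": [
    {"slide": [0,-0.001,-0.05],"rot": [0,0,0],"grip": 0.6},
    {"slide": [0,0,-0.05],"rot": [0,0,0],"grip": 0.6},
    {"slide": [0,0,-0.025],"rot": [0,0,0],"grip": 0.6},
    {"slide": [0,0,-0.011],"rot": [0,0,0],"grip": 0.4},
    {"slide": [0,0,0],"rot": [0,0,0],"grip": 0.2},
    {"slide": [0,0,0],"rot": [0,0,0],"grip": 0},
    {"slide": [0,0,0],"rot": [0,0,0],"grip": 0},
    {"slide": [0,0,0],"rot": [0,0,0],"grip": 0}
  ]
}}

```text
time: 13.45
ee_pos: [0.4739, -0.2818, 0.0985]
eef_rot: [0.994, 0.106, 0.001, 0.0]
ft_force: [-0.9, 0.6, 4.4]
width: 0.0112
grip_force: 30.0
```

>>> {"op": "arm_command", "data": {
  "newtons": 30,
  "steps": [
    {"slide": [0,0,0],"rot": [0,0,0],"grip": 0},
    {"slide": [0,0,0],"rot": [0,0,0],"grip": 0},
    {"slide": [0,0,0],"rot": [0,0,0],"grip": 0},
    {"slide": [0,0,0],"rot": [0,0,0],"grip": 0},
    {"slide": [0,0,0.01],"rot": [0,0,0],"grip": 0},
    {"slide": [0,0,0.01],"rot": [0,0,0],"grip": 0},
    {"slide": [0,0,0],"rot": [0,0,0],"grip": 0},
    {"slide": [0,0,0],"rot": [0,0,0],"grip": 0}
  ]
}}

```text
time: 14.45
ee_pos: [0.4733, -0.2815, 0.1176]
eef_rot: [0.994, 0.106, -0.0, -0.0]
ft_force: [0.3, -0.2, -8.1]
width: 0.0117
grip_force: 30.0
```

Lifted, about 0.85 kg. Carrying it gently.

>>> {"op": "arm_command", "data": {
  "steps": [
    {"slide": [0,0,0.01],"rot": [0,0,0],"grip": 0},
    {"slide": [0.003,0.008,0.018],"rot": [0,0,0],"grip": 0},
    {"slide": [0.006,0.017,0.02],"rot": [0,0,-1],"grip": 0},
    {"slide": [0.009,0.025,0.018],"rot": [0,0,-1.5],"grip": 0},
    {"slide": [0.012,0.033,0.01],"rot": [0,0,-1.5],"grip": 0},
    {"slide": [0.014,0.038,0.004],"rot": [0,0,-1.5],"grip": 0},
    {"slide": [0.015,0.04,0],"rot": [0,0,-1.5],"grip": 0},
    {"slide": [0.015,0.04,0],"rot": [0,0,-1],"grip": 0}
  ]
}}

```text
time: 15.45
ee_pos: [0.5482, -0.0788, 0.1993]
eef_rot: [0.999, 0.036, 0.001, -0.0]
ft_force: [0.4, -0.5, -8.4]
width: 0.0118
grip_force: 30.0
```

>>> {"op": "arm_command", "data": {
  "steps": [
    {"slide": [0.014,0.036,0],"rot": [0,0,-0.8],"grip": 0},
    {"slide": [0.012,0.03,0],"rot": [0,0,0],"grip": 0},
    {"slide": [0.01,0.023,0],"rot": [0,0,0],"grip": 0},
    {"slide": [0.008,0.018,0],"rot": [0,0,0],"grip": 0},
    {"slide": [0.005,0.012,0],"rot": [0,0,0],"grip": 0},
    {"slide": [0.003,0.008,0],"rot": [0,0,0],"grip": 0},
    {"slide": [0,0,0],"rot": [0,0,0],"grip": 0},
    {"slide": [0,0,0],"rot": [0,0,0],"grip": 0}
  ]
}}

```text
time: 16.45
ee_pos: [0.5993, 0.0451, 0.198]
eef_rot: [1.0, 0.029, -0.0, 0.0]
ft_force: [-0.1, -0.6, -7.1]
width: 0.0119
grip_force: 30.0
```

>>> {"op": "arm_command", "data": {
  "steps": [
    {"slide": [0,0,-0.008],"rot": [0,0,0],"grip": 0},
    {"slide": [0,0.003,-0.014],"rot": [0,0,0],"grip": 0},
    {"slide": [0,0.005,-0.016],"rot": [0,0,0],"grip": 0},
    {"slide": [0,0.005,-0.014],"rot": [0,0,0],"grip": 0},
    {"slide": [0,0.003,-0.01],"rot": [0,0,0],"grip": 0},
    {"slide": [0,0,-0.006],"rot": [0,0,0],"grip": 0},
    {"slide": [0,0,0],"rot": [0,0,0],"grip": 0},
    {"slide": [0,0,0],"rot": [0,0,0],"grip": 0}
  ]
}}

```text
time: 17.45
ee_pos: [0.5998, 0.062, 0.1304]
eef_rot: [1.0, 0.029, 0.0, 0.0]
ft_force: [-0.2, -0.5, -7.5]
width: 0.0118
grip_force: 30.0
```

```bash
python3 - <<'E'
from h import *
np.set_printoptions(precision=4,suppress=True)
s=sensors.read_state();print(s["ee_pos"],s["ft_force"],s["joint_positions"])
p=eyes.camera("side");cv2.imwrite("pics/s3.png",cv2.resize(p["pixels"][120:280,320:520,::-1],None,fx=3.6,fy=3.6,interpolation=cv2.INTER_CUBIC))
v=(.5878,.2459,1.6296);c,sn=np.cos(v[2]),np.sin(v[2])
W=lambda x,y,z:[v[0]+c*x-sn*y,v[1]+sn*x+c*y,z]
print((proj(p,[W(-.067,-.13,.19),W(-.067,.13,.19),W(-.07,0,.199)])-[320,120])*3.6)
E
```

```text
[0.5998 0.062  0.1304] [-0.2285 -0.5    -7.4969] [-0.901   0.4927  0.9481  1.6771 -0.426   1.1934 -1.3613]
[[411.3505 466.5112]
 [329.9709 126.8283]
 [368.1964 285.9875]]
```

View pics/s3.png

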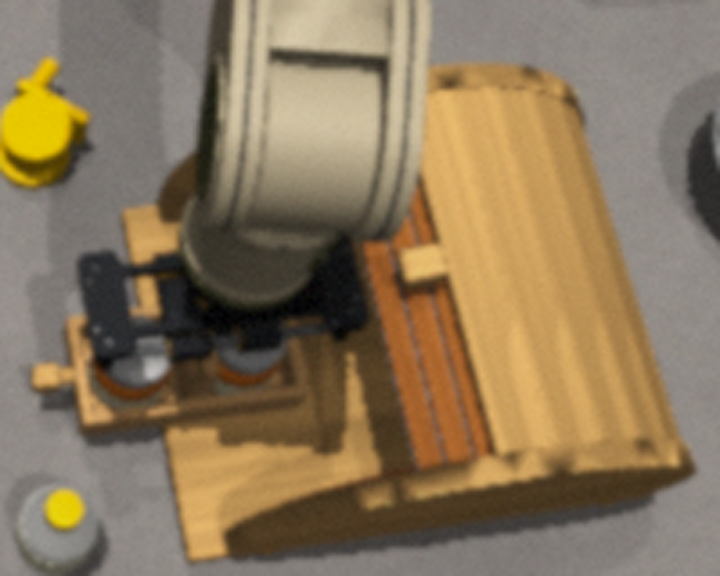

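The side view shows the caddy level over the mouth with both jars in. The gripper's end at (365,290) is just short of the cover edge at about (368,286), with about 19 mm of clearance computed. I'll go 9 mm further in and set it down.

>>> {"op": "arm_command", "data": {
  "steps": [
    {"slide": [-0.001,0.004,0],"rot": [0,0,0],"grip": 0},
    {"slide": [-0.001,0.005,0],"rot": [0,0,0],"grip": 0},
    {"slide": [0,0,-0.004],"rot": [0,0,0],"grip": 0},
    {"slide": [0,0,-0.004],"rot": [0,0,0],"grip": 0},
    {"slide": [0,0,-0.002],"rot": [0,0,0],"grip": 0},
    {"slide": [0,0,-0.0015],"rot": [0,0,0],"grip": 0},
    {"slide": [0,0,0],"rot": [0,0,0],"grip": 0},
    {"slide": [0,0,0],"rot": [0,0,0],"grip": 0}
  ]
}}

```text
time: 18.5
ee_pos: [0.5976, 0.0712, 0.1186]
eef_rot: [1.0, 0.029, 0.0, 0.0]
ft_force: [-0.7, -0.2, -4.4]
width: 0.0116
grip_force: 30.0
```

>>> {"op": "arm_command", "data": {
  "steps": [
    {"slide": [0,0,-0.001],"rot": [0,0,0],"grip": 0},
    {"slide": [0,0,-0.0005],"rot": [0,0,0],"grip": 0},
    {"slide": [0,0,0],"rot": [0,0,0],"grip": 0},
    {"slide": [0,0,0],"rot": [0,0,0],"grip": 0.2},
    {"slide": [0,0,0],"rot": [0,0,0],"grip": 0.4},
    {"slide": [0,0,0],"rot": [0,0,0],"grip": 0.45},
    {"slide": [0,0,0],"rot": [0,0,0],"grip": 0.45},
    {"slide": [0,0,0],"rot": [0,0,0],"grip": 0.45}
  ]
}}

```text
time: 19.5
ee_pos: [0.5975, 0.0713, 0.1168]
eef_rot: [1.0, 0.029, 0.0, 0.0]
ft_force: [-0.6, 0.3, -0.8]
width: 0.0386
grip_force: 0.0
```

>>> {"op": "arm_command", "data": {
  "steps": [
    {"slide": [0,0,0.015],"rot": [0,0,0],"grip": 0.45},
    {"slide": [0,0,0.035],"rot": [0,0,0],"grip": 0.45},
    {"slide": [0,0,0.05],"rot": [0,0,0],"grip": 0.45},
    {"slide": [0.002,-0.04,0.005],"rot": [0,0,0],"grip": 0.3},
    {"slide": [0.003,-0.055,0],"rot": [0,0,0],"grip": 0.15},
    {"slide": [0.004,-0.055,0],"rot": [5,0.3,0],"grip": 0},
    {"slide": [0.002,-0.025,-0.03],"rot": [5,0.3,0],"grip": 0},
    {"slide": [0,0,-0.04],"rot": [0,0,0],"grip": 0}
  ]
}}

```text
time: 20.5
ee_pos: [0.6083, -0.1102, 0.1531]
eef_rot: [0.996, 0.025, -0.001, -0.087]
ft_force: [0.6, 0.9, 0.2]
width: 0.002
grip_force: 0.0
```

```bash
python3 - <<'E'
from h import *
from scipy.spatial.transform import Rotation as R
np.set_printoptions(precision=4,suppress=True)
s=sensors.read_state();print(s["ee_pos"],R.from_quat(s["eef_rot"]).as_matrix()[:,1:],s["width"])
p=eyes.camera("side");cv2.imwrite("pics/s4.png",cv2.resize(p["pixels"][120:280,300:500,::-1],None,fx=3.6,fy=3.6,interpolation=cv2.INTER_CUBIC))
o=np.array([.5975,.0713,.02]);a=np.radians(93.37);x=np.array([np.cos(a),np.sin(a),0]);y=np.array([-x[1],x[0],0])
print((proj(p,[o-x*.113+[0,0,.03],o-x*.09-y*.044+[0,0,.045],o+x*.09-y*.044+[0,0,.045],o+[0,0,.128],[.722,-.054,.075]])-[300,120])*3.6)
print(eyes.look_for("squeeze",p)[:1])
E
```

```text
[ 0.6083 -0.1102  0.1531] [[ 0.0493 -0.006 ]
 [-0.9838  0.1725]
 [-0.1726 -0.985 ]] 0.00204065622011744
[[126.7638 377.6415]
 [165.0383 422.5393]
 [388.3673 393.3788]
 [283.8765 324.6142]
 [126.6919 519.3525]]
[{'bbox': [323.4, 254.1, 348.7, 278.6], 'conf': 0.79}]
```

View pics/s4.png

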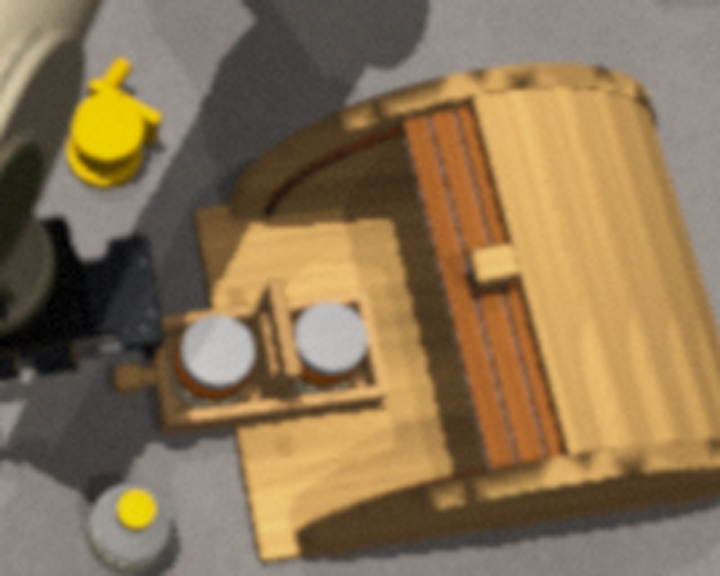

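The side view shows the caddy standing square in the mouth with both jars in it. Its knob is at (130,376) and the squeeze bottle at (135,515) is close by. Turned for a knob grasp, the wide gripper body would hit the bottle, so I'll first push with closed fingers on the knob's end face.

>>> {"op": "arm_command", "data": {
  "steps": [
    {"slide": [0,0,-0.04],"rot": [0,0,0],"grip": 0},
    {"slide": [0,0,-0.04],"rot": [0,0,0],"grip": 0},
    {"slide": [0,0,-0.028],"rot": [0,0,0],"grip": 0},
    {"slide": [-0.001,0.01,0],"rot": [0,0,0],"grip": 0},
    {"slide": [0,0.01,0],"rot": [0,0,0],"grip": 0},
    {"slide": [-0.001,0.01,0],"rot": [0,0,0],"grip": 0},
    {"slide": [0,0.008,0],"rot": [0,0,0],"grip": 0},
    {"slide": [0,0.005,0],"rot": [0,0,0],"grip": 0}
  ]
}}

```text
time: 21.6
ee_pos: [0.6068, -0.0605, 0.0444]
eef_rot: [0.996, 0.029, -0.002, -0.087]
ft_force: [0.7, -6.8, 2.7]
width: 0.0003
grip_force: 3.4
```

>>> {"op": "arm_command", "data": {
  "steps": [
    {"slide": [-0.0003,0.005,0],"rot": [0,0,0],"grip": 0},
    {"slide": [-0.0004,0.007,0],"rot": [0,0,0],"grip": 0},
    {"slide": [-0.0006,0.01,0],"rot": [0,0,0],"grip": 0},
    {"slide": [-0.0007,0.012,0],"rot": [0,0,0],"grip": 0},
    {"slide": [-0.0007,0.012,0],"rot": [0,0,0],"grip": 0},
    {"slide": [-0.0007,0.012,0],"rot": [0,0,0],"grip": 0},
    {"slide": [-0.0007,0.012,0],"rot": [0,0,0],"grip": 0},
    {"slide": [-0.0007,0.012,0],"rot": [0,0,0],"grip": 0}
  ]
}}

```text
time: 22.6
ee_pos: [0.6022, 0.019, 0.0444]
eef_rot: [0.996, 0.028, -0.002, -0.086]
ft_force: [0.6, -5.8, 1.8]
width: 0.0002
grip_force: 3.3
```

>>> {"op": "arm_command", "data": {
  "steps": [
    {"slide": [-0.0007,0.012,0],"rot": [0,0,0],"grip": 0},
    {"slide": [-0.0007,0.012,0],"rot": [0,0,0],"grip": 0},
    {"slide": [-0.0007,0.012,0],"rot": [0,0,0],"grip": 0},
    {"slide": [-0.0007,0.012,0],"rot": [0,0,0],"grip": 0},
    {"slide": [-0.0005,0.008,0],"rot": [0,0,0],"grip": 0},
    {"slide": [-0.0003,0.005,0],"rot": [0,0,0],"grip": 0},
    {"slide": [0,0,0],"rot": [0,0,0],"grip": 0},
    {"slide": [0,0,0],"rot": [0,0,0],"grip": 0}
  ]
}}

```text
time: 23.6
ee_pos: [0.5987, 0.0808, 0.0444]
eef_rot: [0.996, 0.028, -0.002, -0.087]
ft_force: [0.8, -5.2, 3.2]
width: 0.0003
grip_force: 2.7
```

>>> {"op": "arm_command", "data": {
  "steps": [
    {"slide": [0,-0.03,0],"rot": [0,0,0],"grip": 0},
    {"slide": [0.003,-0.05,0.01],"rot": [0,0,0],"grip": 0},
    {"slide": [0.003,-0.055,0.03],"rot": [0,0,0],"grip": 0},
    {"slide": [0.003,-0.03,0.05],"rot": [0,0,0],"grip": 0.3},
    {"slide": [0,0,0.06],"rot": [0,0,0],"grip": 0.6},
    {"slide": [0,0,0.05],"rot": [0,0,10.3],"grip": 0.6},
    {"slide": [0,0,0.03],"rot": [0,0,10.3],"grip": 0.6},
    {"slide": [0,0,0],"rot": [0,0,10.3],"grip": 0.6}
  ]
}}

```text
time: 24.6
ee_pos: [0.6079, -0.0826, 0.2764]
eef_rot: [0.951, 0.296, -0.024, -0.083]
ft_force: [-0.7, -0.4, 0.2]
width: 0.0426
grip_force: 0.0
```

```bash
python3 - <<'E'
from h import *
np.set_printoptions(precision=4,suppress=True)
s=sensors.read_state();print(s["ee_pos"],s["joint_positions"])
for n in("side","top"):
    p=eyes.camera(n)
    if n=="side": cv2.imwrite("pics/s5.png",cv2.resize(p["pixels"][120:280,300:500,::-1],None,fx=3.6,fy=3.6,interpolation=cv2.INTER_CUBIC))
    for k in("caddy_mid","jar_a_mid"): print(n,k,[(r["bbox"],r["conf"]) for r in eyes.look_for(k,p)[:2]])
p=eyes.camera("side")
for y in(.10,.11,.12): print(y,(proj(p,[.5878+(.2459-y)*.0588,y,.05])-[300,120])*3.6)
E
```

```text
[ 0.6079 -0.0826  0.2764] [-0.4409  0.4759  0.8458  1.3327 -0.45    1.6274 -0.5877]
side caddy_mid [([376.0, 197.5, 428.7, 238.3], 0.9), ([180.0, 145.8, 215.2, 184.5], 0.56)]
side jar_a_mid [([392.4, 202.5, 419.6, 225.7], 0.81), ([408.9, 148.6, 459.5, 248.3], 0.22)]
top caddy_mid [([226.8, 168.9, 260.1, 199.9], 0.89)]
top jar_a_mid [([221.1, 167.5, 245.9, 192.9], 0.74)]
0.1 [[298.8596 356.1089]]
0.11 [[310.9493 354.5502]]
0.12 [[323.0305 352.9928]]
```

View pics/s5.png

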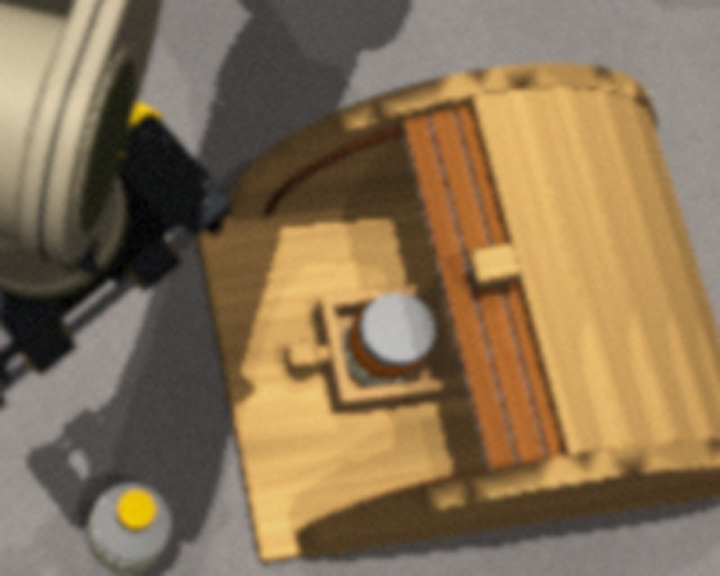

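The side view shows the caddy well inside and still straight, with its knob at (300,355), both jars standing and nothing else moved. That was my tenth picture, so from here I work from numbers only.

```bash
cat >> h.py <<'E'
from scipy.spatial.transform import Rotation as R
def need(th,pos):
    t=np.radians(th);a=1.6296;z=np.array([np.cos(a)*np.sin(t),np.sin(a)*np.sin(t),-np.cos(t)]);y=np.array([np.sin(a),-np.cos(a),0])
    G=R.from_matrix(np.c_[np.cross(y,z),y,z]);s=sensors.read_state()
    rv=(G*R.from_quat(s["eef_rot"]).inv()).as_rotvec(degrees=True);print("rot",rv.round(2),np.linalg.norm(rv).round(1),"slide",(np.array(pos)-s["ee_pos"]).round(4))
E
python3 -c "
from h import *
need(30,[.598,.04,.16])"
```

```text
rot [ 23.45 -22.97  55.12] 64.2 slide [-0.0087  0.1225 -0.1134]
```

>>> {"op": "arm_command", "data": {
  "steps": [
    {"slide": [0,0,0],"rot": [3.35,-3.28,7.87],"grip": 0.6},
    {"slide": [0,0,0],"rot": [3.35,-3.28,7.87],"grip": 0.6},
    {"slide": [0,0.01,0],"rot": [3.35,-3.28,7.87],"grip": 0.6},
    {"slide": [0,0.02,0],"rot": [3.35,-3.28,7.87],"grip": 0.6},
    {"slide": [-0.002,0.03,-0.02],"rot": [3.35,-3.28,7.87],"grip": 0.6},
    {"slide": [-0.003,0.03,-0.04],"rot": [3.35,-3.28,7.87],"grip": 0.6},
    {"slide": [-0.003,0.03,-0.05],"rot": [3.35,-3.28,7.87],"grip": 0.6},
    {"slide": [0,0,0],"rot": [0,0,0],"grip": 0.6}
  ]
}}

```text
time: 25.95
ee_pos: [0.5965, 0.0391, 0.1602]
eef_rot: [0.663, 0.703, 0.175, -0.191]
ft_force: [-0.7, -0.2, 0.4]
width: 0.0522
grip_force: 0.0
```

```bash
python3 -c "
from h import *
need(30,[.5957,.1095,.037])
p=eyes.camera('wrist');print(p['pose'])
for y in (.095,.1,.105): print(proj(p,[[.5964,y,.05]]))
print(eyes.look_for('caddy_knob',p)[:2],eyes.look_for('jar_a_mid',p)[:1])
im=p['pixels'].copy();g=proj(p,[[.5964,.1,.05]])[0].astype(int);print(g)
# knob profile: brightness across row and column
print(im[g[1],g[0]-40:g[0]+40:3].sum(1)); print(im[g[1]-60:g[1]+60:4,g[0]].sum(1))
"
```

```text
rot [-0.06 -0.4  -0.1 ] 0.4 slide [-0.0008  0.0704 -0.1232]
[[ 0.99805025  0.05833341 -0.02220161  0.59814351]
 [ 0.06194953 -0.9691962   0.23837151  0.02516923]
 [-0.0076127  -0.23928213 -0.97092024  0.33911837]
 [ 0.          0.          0.          1.        ]]
[[319.85653619 203.27130256]]
[[320.19032122 197.69715568]]
[[320.5212333  192.16776183]]
[{'bbox': [269.1, 1.3, 371.9, 208.7], 'conf': 0.61}] [{'bbox': [283.7, 59.3, 358.3, 153.8], 'conf': 0.86}]
[320 197]
[491 503 500 496 500 494 506 465 457 432 407 527 533 523 519 509 510 436
 467 514 518 545 542 550 538 533 528]
[281 285 268 233 394 467 528 542 420 519 520 483 529 518 528 523 509 445
 295 461 490 532 531 528 533 532 443 376 415 547]
```

>>> {"op": "arm_command", "data": {
  "newtons": 20,
  "steps": [
    {"slide": [0,0.023,-0.04],"rot": [0,-0.2,0],"grip": 0.6},
    {"slide": [0,0.023,-0.04],"rot": [0,-0.2,0],"grip": 0.6},
    {"slide": [-0.001,0.015,-0.027],"rot": [0,0,0],"grip": 0.6},
    {"slide": [0,0.0095,-0.016],"rot": [0,0,0],"grip": 0.6},
    {"slide": [0,0,0],"rot": [0,0,0],"grip": 0.3},
    {"slide": [0,0,0],"rot": [0,0,0],"grip": 0},
    {"slide": [0,0,0],"rot": [0,0,0],"grip": 0},
    {"slide": [0,0,0],"rot": [0,0,0],"grip": 0}
  ]
}}

```text
time: 27.1
ee_pos: [0.5982, 0.1074, 0.0414]
eef_rot: [0.661, 0.704, 0.18, -0.185]
ft_force: [-2.7, -1.5, 1.6]
width: 0.02
grip_force: 1.7
```

>>> {"op": "arm_command", "data": {
  "steps": [
    {"slide": [0,0,0],"rot": [0,0,0],"grip": 0},
    {"slide": [-0.0003,0.006,0],"rot": [0,0,0],"grip": 0},
    {"slide": [-0.0006,0.01,0],"rot": [0,0,0],"grip": 0},
    {"slide": [-0.0007,0.012,0],"rot": [0,0,0],"grip": 0},
    {"slide": [-0.0007,0.012,0],"rot": [0,0,0],"grip": 0},
    {"slide": [-0.0007,0.012,0],"rot": [0,0,0],"grip": 0},
    {"slide": [-0.0004,0.008,0],"rot": [0,0,0],"grip": 0},
    {"slide": [0,0,0],"rot": [0,0,0],"grip": 0}
  ]
}}

```text
time: 28.1
ee_pos: [0.5957, 0.1675, 0.0414]
eef_rot: [0.661, 0.704, 0.181, -0.185]
ft_force: [1.7, -2.9, 3.8]
width: 0.02
grip_force: 20.0
```

>>> {"op": "arm_command", "data": {
  "steps": [
    {"slide": [-0.0002,0.003,0],"rot": [0,0,0],"grip": 0},
    {"slide": [-0.0001,0.002,0],"rot": [0,0,0],"grip": 0},
    {"slide": [-0.0001,0.002,0],"rot": [0,0,0],"grip": 0},
    {"slide": [-0.0001,0.001,0],"rot": [0,0,0],"grip": 0},
    {"slide": [0,0,0],"rot": [0,0,0],"grip": 0},
    {"slide": [0,0,0],"rot": [0,0,0],"grip": 0},
    {"slide": [0,0,0],"rot": [0,0,0],"grip": 0},
    {"slide": [0,0,0],"rot": [0,0,0],"grip": 0}
  ]
}}

```text
time: 29.1
ee_pos: [0.5955, 0.1736, 0.0414]
eef_rot: [0.662, 0.704, 0.181, -0.184]
ft_force: [0.2, -7.9, 8.0]
width: 0.02
grip_force: 20.0
```

>>> {"op": "arm_command", "data": {
  "steps": [
    {"slide": [-0.0001,0.001,0],"rot": [0,0,0],"grip": 0},
    {"slide": [0,0.001,0],"rot": [0,0,0],"grip": 0},
    {"slide": [0,0.001,0],"rot": [0,0,0],"grip": 0},
    {"slide": [0,0.001,0],"rot": [0,0,0],"grip": 0},
    {"slide": [0,0,0],"rot": [0,0,0],"grip": 0},
    {"slide": [0,0,0],"rot": [0,0,0],"grip": 0},
    {"slide": [0,0,0],"rot": [0,0,0],"grip": 0},
    {"slide": [0,0,0],"rot": [0,0,0],"grip": 0}
  ]
}}

```text
time: 30.1
ee_pos: [0.5954, 0.1775, 0.0414]
eef_rot: [0.662, 0.704, 0.181, -0.184]
ft_force: [-0.2, -8.7, 7.1]
width: 0.0203
grip_force: 20.0
```

>>> {"op": "arm_command", "data": {
  "steps": [
    {"slide": [-0.0001,0.001,0],"rot": [0,0,0],"grip": 0},
    {"slide": [0,0.001,0],"rot": [0,0,0],"grip": 0},
    {"slide": [0,0.001,0],"rot": [0,0,0],"grip": 0},
    {"slide": [0,0.001,0],"rot": [0,0,0],"grip": 0},
    {"slide": [0,0,0],"rot": [0,0,0],"grip": 0},
    {"slide": [0,0,0],"rot": [0,0,0],"grip": 0},
    {"slide": [0,0,0],"rot": [0,0,0],"grip": 0},
    {"slide": [0,0,0],"rot": [0,0,0],"grip": 0}
  ]
}}

```text
time: 31.1
ee_pos: [0.5953, 0.1815, 0.0414]
eef_rot: [0.662, 0.704, 0.181, -0.184]
ft_force: [0.5, -8.9, 8.1]
width: 0.02
grip_force: 20.0
```

>>> {"op": "arm_command", "data": {
  "steps": [
    {"slide": [-0.0001,0.001,0],"rot": [0,0,0],"grip": 0},
    {"slide": [0,0.001,0],"rot": [0,0,0],"grip": 0},
    {"slide": [0,0.001,0],"rot": [0,0,0],"grip": 0},
    {"slide": [0,0,0],"rot": [0,0,0],"grip": 0},
    {"slide": [0,0,0],"rot": [0,0,0],"grip": 0},
    {"slide": [0,0,0],"rot": [0,0,0],"grip": 0},
    {"slide": [0,0,0],"rot": [0,0,0],"grip": 0},
    {"slide": [0,0,0],"rot": [0,0,0],"grip": 0}
  ]
}}

```text
time: 32.1
ee_pos: [0.5953, 0.1819, 0.0413]
eef_rot: [0.663, 0.703, 0.18, -0.183]
ft_force: [-3.2, -18.1, 12.1]
width: 0.0199
grip_force: 20.0
```

Force jumped to 18 N and motion stopped, so the caddy is at the rail. I'll ease off, release and back out along the tool axis.

>>> {"op": "arm_command", "data": {
  "steps": [
    {"slide": [0,-0.001,0],"rot": [0,0,0],"grip": 0},
    {"slide": [0,0,0],"rot": [0,0,0],"grip": 0.2},
    {"slide": [0,0,0],"rot": [0,0,0],"grip": 0.5},
    {"slide": [0,0,0],"rot": [0,0,0],"grip": 0.6},
    {"slide": [0,0,0],"rot": [0,0,0],"grip": 0.6},
    {"slide": [0,-0.015,0.02],"rot": [0,0,0],"grip": 0.6},
    {"slide": [0.001,-0.035,0.035],"rot": [0,0,0],"grip": 0.6},
    {"slide": [0.001,-0.045,0.035],"rot": [0,0,0],"grip": 0.6}
  ]
}}

```text
time: 33.1
ee_pos: [0.5954, 0.0914, 0.1316]
eef_rot: [0.66, 0.705, 0.18, -0.186]
ft_force: [1.5, -0.5, 0.4]
width: 0.0522
grip_force: 0.0
```

```bash
python3 -c "
from h import *
s=sensors.read_state();print(s['ee_pos'],s['width'],s['ft_force'])
v=(.5878,.2459,1.6296);c,sn=np.cos(v[2]),np.sin(v[2])
W=lambda x,y,z:[v[0]+c*x-sn*y,v[1]+sn*x+c*y,z]
for n in('side','wrist','top'):
    p=eyes.camera(n)
    for k in('caddy_knob','jar_a_mid','caddy_handle'): print(n,k,[(r['bbox'],round(r['conf'],2)) for r in eyes.look_for(k,p)[:1]])
    print('knob, its outer end bottom, wall top corners, jar a top',proj(p,[W(-.073,0,.05),W(-.084,0,.037),W(-.05,.044,.065),W(-.05,-.044,.065),W(-.004,0,.108)]).round(1).tolist())
"
```

```text
[0.59539121 0.09144247 0.13161477] 0.05218978887175859 [ 1.47542414 -0.5245059   0.42582392]
side caddy_knob [([404.4, 201.3, 430.4, 232.7], 0.68)]
side jar_a_mid [([412.4, 152.4, 458.0, 248.7], 0.44)]
side caddy_handle [([402.9, 196.5, 430.9, 234.4], 0.82)]
knob, its outer end bottom, wall top corners, jar a top [[407.5, 215.8], [402.8, 217.5], [413.2, 199.1], [419.8, 227.9], [436.5, 206.9]]
wrist caddy_knob [([260.3, 31.2, 371.3, 173.3], 0.67)]
wrist jar_a_mid [([279.0, 31.8, 360.2, 115.8], 0.85)]
wrist caddy_handle [([265.5, 32.6, 374.0, 173.3], 0.94)]
knob, its outer end bottom, wall top corners, jar a top [[315.1, 162.1], [314.9, 180.0], [258.9, 127.4], [371.6, 128.1], [316.2, 40.3]]
top caddy_knob [([226.4, 169.0, 238.9, 198.5], 0.5)]
top jar_a_mid []
top caddy_handle [([223.3, 167.6, 238.5, 197.1], 0.64)]
knob, its outer end bottom, wall top corners, jar a top [[235.1, 182.9], [239.2, 183.6], [227.3, 195.3], [226.9, 169.3], [209.4, 179.7]]
```

The knob and end wall project within about 3 mm of the seated pose. Now to close the cover: I'll get above its knob and work out the downward path.

>>> {"op": "arm_command", "data": {
  "steps": [
    {"slide": [0,-0.01,0.05],"rot": [0,0,0],"grip": 0.6},
    {"slide": [0,0,0.06],"rot": [0,0,0],"grip": 0.6},
    {"slide": [0,0,0.055],"rot": [-5,-0.3,0],"grip": 0.6},
    {"slide": [0,0.03,0.01],"rot": [-5,-0.3,0],"grip": 0.6},
    {"slide": [-0.001,0.04,0],"rot": [-5,-0.3,0],"grip": 0.6},
    {"slide": [-0.002,0.04,0],"rot": [-5,-0.3,0],"grip": 0.6},
    {"slide": [0,0,0],"rot": [0,0,0],"grip": 0.6},
    {"slide": [0,0,0],"rot": [0,0,0],"grip": 0.6}
  ]
}}

```text
time: 34.7
ee_pos: [0.5928, 0.1908, 0.3055]
eef_rot: [0.681, 0.727, 0.062, -0.061]
ft_force: [-0.2, -0.8, 0.0]
width: 0.0519
grip_force: 0.0
```

```bash
python3 -c "
from h import *
np.set_printoptions(precision=4,suppress=True)
need(10,[.5902,.2056,.2131])
c,s=np.cos(1.6296),np.sin(1.6296);L=None
for i in range(17):
    q=1.3*(1-i/16);t=np.radians(10+20*i/16);x=-.187*np.cos(q+.035)+.019*np.sin(t)
    T=np.array([.5878+c*x,.2459+s*x,.05+.187*np.sin(q+.035)-.019*np.cos(t)])
    print(i,T,T-L if i else '');L=T
p=eyes.camera('wrist');print(proj(p,[[.5904,.2023,.2318]]),eyes.look_for('cover_knob',p)[:1]);im=p['pixels'];g=proj(p,[[.5904,.2023,.2318]])[0].astype(int)
print(g,im[g[1],g[0]-60:g[0]+60:4].sum(1))
"
```

```text
rot [ 0.04  0.43 -0.3 ] 0.5 slide [-0.0026  0.0148 -0.0924]
0 [0.5902 0.2056 0.2131] 
1 [0.591  0.1914 0.209 ] [ 0.0008 -0.0142 -0.0041]
2 [0.5918 0.1776 0.2038] [ 0.0008 -0.0138 -0.0052]
3 [0.5926 0.1643 0.1975] [ 0.0008 -0.0133 -0.0064]
4 [0.5934 0.1515 0.19  ] [ 0.0008 -0.0128 -0.0074]
5 [0.5941 0.1394 0.1815] [ 0.0007 -0.0121 -0.0085]
6 [0.5947 0.128  0.1721] [ 0.0007 -0.0114 -0.0095]
7 [0.5954 0.1175 0.1617] [ 0.0006 -0.0106 -0.0104]
8 [0.5959 0.1078 0.1505] [ 0.0006 -0.0097 -0.0112]
9 [0.5964 0.0991 0.1385] [ 0.0005 -0.0087 -0.012 ]
10 [0.5969 0.0914 0.1258] [ 0.0005 -0.0077 -0.0127]
11 [0.5973 0.0847 0.1125] [ 0.0004 -0.0066 -0.0133]
12 [0.5976 0.0792 0.0987] [ 0.0003 -0.0055 -0.0138]
13 [0.5979 0.0748 0.0844] [ 0.0003 -0.0044 -0.0142]
14 [0.5981 0.0716 0.0698] [ 0.0002 -0.0032 -0.0146]
15 [0.5982 0.0696 0.055 ] [ 0.0001 -0.002  -0.0148]
16 [0.5982 0.0688 0.0401] [ 0.     -0.0008 -0.0149]
[[312.0175 214.8247]] [{'bbox': [147.0, 182.4, 471.4, 234.1], 'conf': 0.9}]
[312 214] [231 221 216 215 203 198 206 175 188 191 181 230 252 248 252 245 244 251
 251 217 206 190 184 192 185 185 200 198 197 200]
```

>>> {"op": "arm_command", "data": {
  "newtons": 15,
  "steps": [
    {"slide": [-0.001,0.006,-0.035],"rot": [0,0,0],"grip": 0.6},
    {"slide": [-0.001,0.006,-0.035],"rot": [0,0,0],"grip": 0.6},
    {"slide": [0,0.003,-0.0215],"rot": [0,0,0],"grip": 0.6},
    {"slide": [0,0,0],"rot": [0,0,0],"grip": 0.4},
    {"slide": [0,0,0],"rot": [0,0,0],"grip": 0},
    {"slide": [0,0,0],"rot": [0,0,0],"grip": 0},
    {"slide": [0,0,0],"rot": [0,0,0],"grip": 0},
    {"slide": [0,0,0],"rot": [0,0,0],"grip": 0}
  ]
}}

```text
time: 35.8
ee_pos: [0.5902, 0.2056, 0.2153]
eef_rot: [0.681, 0.727, 0.062, -0.061]
ft_force: [-5.9, -2.4, 6.3]
width: 0.0243
grip_force: 15.0
```

>>> {"op": "arm_command", "data": {
  "steps": [
    {"slide": [0,0,0],"rot": [0,0,0],"grip": 0},
    {"slide": [0.0008,-0.0142,-0.0041],"rot": [1.25,0.07,0],"grip": 0},
    {"slide": [0.0008,-0.0138,-0.0052],"rot": [1.25,0.07,0],"grip": 0},
    {"slide": [0.0008,-0.0133,-0.0064],"rot": [1.25,0.07,0],"grip": 0},
    {"slide": [0.0008,-0.0128,-0.0074],"rot": [1.25,0.07,0],"grip": 0},
    {"slide": [0.0007,-0.0121,-0.0085],"rot": [1.25,0.07,0],"grip": 0},
    {"slide": [0.0007,-0.0114,-0.0095],"rot": [1.25,0.07,0],"grip": 0},
    {"slide": [0.0006,-0.0106,-0.0104],"rot": [1.25,0.07,0],"grip": 0}
  ]
}}

```text
time: 36.8
ee_pos: [0.5963, 0.1186, 0.1635]
eef_rot: [0.674, 0.72, 0.116, -0.116]
ft_force: [0.6, 4.0, 0.1]
width: 0.0238
grip_force: 15.0
```

>>> {"op": "arm_command", "data": {
  "steps": [
    {"slide": [0.0006,-0.0097,-0.0112],"rot": [1.25,0.07,0],"grip": 0},
    {"slide": [0.0005,-0.0087,-0.012],"rot": [1.25,0.07,0],"grip": 0},
    {"slide": [0.0005,-0.0077,-0.0127],"rot": [1.25,0.07,0],"grip": 0},
    {"slide": [0.0004,-0.0066,-0.0133],"rot": [1.25,0.07,0],"grip": 0},
    {"slide": [0.0003,-0.0055,-0.0138],"rot": [1.25,0.07,0],"grip": 0},
    {"slide": [0.0003,-0.0044,-0.0142],"rot": [1.25,0.07,0],"grip": 0},
    {"slide": [0.0002,-0.0032,-0.0146],"rot": [1.25,0.07,0],"grip": 0},
    {"slide": [0,0,0],"rot": [0,0,0],"grip": 0}
  ]
}}

```text
time: 37.8
ee_pos: [0.5995, 0.0724, 0.0704]
eef_rot: [0.665, 0.708, 0.167, -0.17]
ft_force: [4.1, 2.4, -3.8]
width: 0.024
grip_force: 15.0
```

>>> {"op": "arm_command", "data": {
  "steps": [
    {"slide": [0.0001,-0.002,-0.011],"rot": [1.25,0.07,0],"grip": 0},
    {"slide": [0,-0.001,-0.01],"rot": [1.25,0.07,0],"grip": 0},
    {"slide": [0,0,-0.006],"rot": [0,0,0],"grip": 0},
    {"slide": [0,0,-0.003],"rot": [0,0,0],"grip": 0},
    {"slide": [0,0,-0.002],"rot": [0,0,0],"grip": 0},
    {"slide": [0,0,0],"rot": [0,0,0],"grip": 0},
    {"slide": [0,0,0],"rot": [0,0,0],"grip": 0},
    {"slide": [0,0,0],"rot": [0,0,0],"grip": 0}
  ]
}}

```text
time: 38.8
ee_pos: [0.5997, 0.0694, 0.0395]
eef_rot: [0.661, 0.704, 0.182, -0.185]
ft_force: [2.9, 3.3, 5.4]
width: 0.0238
grip_force: 15.0
```

>>> {"op": "arm_command", "data": {
  "steps": [
    {"slide": [0,0,-0.0015],"rot": [0,0,0],"grip": 0},
    {"slide": [0,0,-0.0015],"rot": [0,0,0],"grip": 0},
    {"slide": [0,0,0],"rot": [0,0,0],"grip": 0},
    {"slide": [0,0,0],"rot": [0,0,0],"grip": 0},
    {"slide": [0,0,0],"rot": [0,0,0],"grip": 0},
    {"slide": [0,0,0],"rot": [0,0,0],"grip": 0},
    {"slide": [0,0,0],"rot": [0,0,0],"grip": 0},
    {"slide": [0,0,0],"rot": [0,0,0],"grip": 0}
  ]
}}

```text
time: 39.8
ee_pos: [0.5998, 0.0691, 0.0381]
eef_rot: [0.661, 0.704, 0.182, -0.185]
ft_force: [-2.7, 0.2, 19.6]
width: 0.024
grip_force: 15.0
```

Force rose to 19.6 N with the knob stopped, so the cover is fully down. Release and back away along the tool axis.

>>> {"op": "arm_command", "data": {
  "steps": [
    {"slide": [0,0,0.0015],"rot": [0,0,0],"grip": 0},
    {"slide": [0,0,0],"rot": [0,0,0],"grip": 0.3},
    {"slide": [0,0,0],"rot": [0,0,0],"grip": 0.6},
    {"slide": [0,0,0],"rot": [0,0,0],"grip": 0.6},
    {"slide": [0,-0.01,0.017],"rot": [0,0,0],"grip": 0.6},
    {"slide": [0,-0.02,0.035],"rot": [0,0,0],"grip": 0.6},
    {"slide": [0,-0.025,0.045],"rot": [0,0,0],"grip": 0.6},
    {"slide": [-0.01,-0.025,0.045],"rot": [0,0,0],"grip": 0.6}
  ]
}}

```text
time: 40.8
ee_pos: [0.5888, -0.0128, 0.1819]
eef_rot: [0.661, 0.704, 0.181, -0.184]
ft_force: [1.1, 0.0, -0.5]
width: 0.0521
grip_force: 0.0
```

>>> {"op": "arm_command", "data": {
  "steps": [
    {"slide": [-0.02,-0.03,0.05],"rot": [0,0,0],"grip": 0.6},
    {"slide": [-0.02,-0.04,0.03],"rot": [0,0,0],"grip": 0.6},
    {"slide": [-0.02,-0.04,0],"rot": [0,0,0],"grip": 0.6},
    {"slide": [-0.01,-0.03,0],"rot": [0,0,0],"grip": 0.6},
    {"slide": [0,0,0],"rot": [0,0,0],"grip": 0.6},
    {"slide": [0,0,0],"rot": [0,0,0],"grip": 0.6},
    {"slide": [0,0,0],"rot": [0,0,0],"grip": 0.6},
    {"slide": [0,0,0],"rot": [0,0,0],"grip": 0.6}
  ]
}}

```text
time: 41.8
ee_pos: [0.5192, -0.1502, 0.2596]
eef_rot: [0.661, 0.705, 0.181, -0.185]
ft_force: [0.5, 0.1, -0.1]
width: 0.0522
grip_force: 0.0
```

```bash
python3 -c "
from h import *
s=sensors.read_state();print(s['time'],s['ee_pos'],s['ft_force'])
z0=cv2.imread('pics/sidez.png')
p=eyes.camera('side');im=p['pixels'][130:280,205:515,::-1];z=cv2.resize(im,(z0.shape[1],z0.shape[0]),interpolation=cv2.INTER_CUBIC)
d=cv2.absdiff(z,z0).sum(2)
# zoom patches vs start: cover knob, lower cover edge, squeeze, gate
for n,(u,v,w,h) in dict(knob=(405,210,60,50),edge=(440,270,60,90),squeeze=(300,305,80,80),tray=(10,310,100,75)).items():
    T=z0[v:v+h,u:u+w];m=cv2.matchTemplate(z[max(0,v-15):v+h+15,max(0,u-10):u+w+15],T,cv2.TM_CCOEFF_NORMED);_,mx,_,l=cv2.minMaxLoc(m);print(n,round(mx,3),l[0]-min(10,u),l[1]-15)
for k in('squeeze','gate','big_jar','comb_tub','cover','caddy_mid'): print(k,[(np.round(r['bbox']).tolist(),round(r['conf'],2)) for r in eyes.look_for(k,p)[:1]])
"
```

```text
41.8 [ 0.51916559 -0.15023422  0.25955778] [ 0.49360193  0.13634424 -0.05862922]
knob 0.989 0 0
edge 0.997 0 0
squeeze 0.998 0 0
tray 0.997 0 0
squeeze [([326.0, 254.0, 347.0, 280.0], 0.86)]
gate [([320.0, 140.0, 344.0, 173.0], 0.64)]
big_jar [([151.0, 210.0, 190.0, 244.0], 0.58)]
comb_tub [([182.0, 152.0, 216.0, 183.0], 0.83)]
cover [([365.0, 152.0, 460.0, 262.0], 0.67)]
caddy_mid []
```

The cover knob and the bystanders match the starting picture, so I'm handing in.

```bash
python3 -c "
from bench import order
print(order.close_job())"
```

```text
the job is handed in; nothing more can be done
None
```

The caddy is put away against the back rail, knob end outward, and the cover is fully down. The bystanders I could check on camera are where they started; the tin in the case never showed in a picture. Handed in at about 42 s of the 72 s allowed, with no verdict returned.

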